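Switch on the heated pastry case

ROBOT

A 6-joint arm with a two-finger parallel gripper is mounted at the origin on the work surface. World frame = base frame: x ahead of the robot, y to its left, z up, the work surface at z = 0. Lengths are in m, angles in rad, forces in N, time in s.
With the tool pointing down it reaches from about 0.375 to 0.925 m from the base axis. Payload 5.7 kg.
Tool frame: the origin (TCP) lies between the finger pads; the fingertips stand finger_overhang ahead of it and the grasp point (between the pads) lies 5 mm behind it (finger_overhang is the distance from the TCP to the fingertips, in m); z points along the fingers, y is the line along which they close (so a half turn about z gives the same grasp; the last joint's range is limited). The gripper opens to 88 mm and grips with 3 to 60 N. Pads are 20 mm wide; open, the fingers measure 115 mm over their backs; the gripper's body (75 mm by 178 mm) begins 61 mm behind the grasp point.
Start: joints at [-1.37, 0.359, 1.51, -0, 1.272, -0.115], TCP at [0.186, -0.57, 0.237] pointing down, gripper open.
Joint ranges: [-2.97, 2.97], [-1.01, 2.36], [0.21, 2.38], [-0.96, 4.11], [0.2, 2.71], [-2.98, 2.98]. Speed limits (rad/s): [2.39, 2.39, 3.14, 3.14, 3.14, 3.14].

INTERFACE

Orientations are given as a rotation vector (axis times angle).
In Python, from rig import move_to, movel, move_j, command_gripper, pause, inverse_kinematics, sense, snapshot, calibration, IKError, hand_in, boxes_of, mark_of, finger_overhang gives the robot as it stands. Calls block until the motion is done:
- move_to(position, orientation): joint-space move of the TCP to a pose.
- movel(position, rot=None, vel=0.15, stop_force=None): straight line of the TCP; rot=None keeps the orientation; vel is the mean speed in m/s. With stop_force (N) it stops when the force on the tool has changed by that much, and returns True; else False.
- move_j(angles): joint-space move.
- command_gripper(opening, grip_force=None): opening from 0.0 (shut) to 1.0 (fully open); grip_force is the grip in N (None keeps the last); returns when the fingers have stopped.
- pause(seconds).
- inverse_kinematics(position, orientation): joint angles nearest the present ones, or None.
- sense(): the state.
- snapshot(name): name is "scene" or "top" or "wrist"; returns the picture (384x512x3 uint8, blue, green, red); there is no depth.
- calibration(name): a dict with "vertical_fov" (degrees; the focal length in pixels is half the picture's height over the tangent of half this angle, whatever the lens; pixels are square), "cx", "cy" (the principal point, pixels), "extrinsics" (4x4, takes a point from world to camera coordinates). Camera axes: x right, y down, z forward; pixel columns grow to the right and rows downward; lengths in m; the calibration is good to about 2 mm. The wrist camera is an equidistant fisheye: a pixel r from the principal point sees the ray r / f radians off the axis. A picture is of the moment at which its call begins: read the wrist's pose just before it. calibration takes no time and is no camera call; for the wrist camera it gives the pose at the moment of the call.
A pose or a line that the arm cannot do raises IKError and nothing moves.
- hand_in(): hands the job in; it is judged then, once.
Trained networks look in the newest picture that a camera, given by its name, has taken for a name from the list of things; names that differ only in an ending like _2 or _b are one class to them, and where a whole thing is asked for, a point or a joint stands for the part that bears it (a point fixed in the world has none). Each returns a list of dicts, best first, with "conf" (0 to 1); they miss things now and then, are a little off and sometimes report something else, mostly with a low value. They report only what shows in the picture. A call takes as long as a camera call. They do not tell look-alikes from the thing itself.
- boxes_of(camera, query): "rect" ([left, top, width, height] in pixels, round what is visible of it).
- mark_of(camera, query): "pixel" ([row, column] in pixels: a listed point, or the origin of a listed thing).
The state is a dict: "time": time; "qpos": joint angles; "dq": joint speeds; "joint_efforts": joint torques, N m; "tcp_pos": TCP position; "ee_rot": TCP orientation; "ft_force": force on the tool from outside, world axes, zero at the start; "ft_torque": the same for the moment, N m; "opening": opening from 0.0 (shut) to 1.0 (fully open); "finger_force": force on a finger pad.
Only numpy, scipy, OpenCV 4.12 (cv2) and the standard library are available. Lean on these libraries where they do the work, as an engineer would, in place of code of your own. Each camera call takes 0.05 s, during which the arm holds its last target. There are 200 camera calls.

TASK

Switch on the heated pastry case for opening: on the control console, push the blue fan key fully down, then the red heater key, then the yellow lamp key; each stays down by itself. Just touch them with the fingertips, pressing gently, leave the green defrost key up, and do not shift or pick up the mug, shaker or plant.

Things in the scene. Friction and masses are not known exactly. Their poses are not given: they have to be found in the camera images.
- console: low dark steel plinth fixed to the counter, 130 mm (x) by 345 mm (y) by 30 mm high; carries the four key modules in one row along its y, 80 mm apart, in an order that changes from run to run. Origin: centre of its underside, on the counter; z up. It cannot move.
- fan_module: fixed black square housing, 66 x 66 x 20 mm, of the fan key, on top of the plinth. Origin: centre of its underside, 30 mm above the counter; its top is 50 mm above the counter.
- fan_key_top (a point): centre of the flat top of the blue round key with a white three-blade fan sign; cap 42 mm in diameter, standing 14 mm above its housing when up, so its top is about 64 mm above the counter (56 mm when fully in). Moves with the key.
- fan_key (a joint): how far the fan key is pushed in, in m: 0 up, 0.008 fully in (stop). It sinks straight down against about 2.5 N of friction, has no spring, and stays where it is left. Its cap rides on a stiff cushion that gives about 1 mm per 4 N and springs back, so the cap goes down some 1 to 2 mm further while pressed on the stop. Starts up (0 to 0.001).
- heater_module: fixed black square housing, 66 x 66 x 20 mm, of the heater key, on top of the plinth. Origin: centre of its underside, 30 mm above the counter; its top is 50 mm above the counter.
- heater_key_top (a point): centre of the flat top of the red round key with three white wavy lines; cap 42 mm in diameter, standing 14 mm above its housing when up, so its top is about 64 mm above the counter (56 mm when fully in). Moves with the key.
- heater_key (a joint): how far the heater key is pushed in, in m: 0 up, 0.008 fully in (stop). It sinks straight down against about 2.5 N of friction, has no spring, and stays where it is left. Its cap rides on a stiff cushion that gives about 1 mm per 4 N and springs back, so the cap goes down some 1 to 2 mm further while pressed on the stop. Starts up (0 to 0.001).
- lamp_module: fixed black square housing, 66 x 66 x 20 mm, of the lamp key, on top of the plinth. Origin: centre of its underside, 30 mm above the counter; its top is 50 mm above the counter.
- lamp_key_top (a point): centre of the flat top of the yellow round key with a black sun sign; cap 42 mm in diameter, standing 14 mm above its housing when up, so its top is about 64 mm above the counter (56 mm when fully in). Moves with the key.
- lamp_key (a joint): how far the lamp key is pushed in, in m: 0 up, 0.008 fully in (stop). It sinks straight down against about 2.5 N of friction, has no spring, and stays where it is left. Its cap rides on a stiff cushion that gives about 1 mm per 4 N and springs back, so the cap goes down some 1 to 2 mm further while pressed on the stop. Starts up (0 to 0.001).
- defrost_module: fixed black square housing, 66 x 66 x 20 mm, of the defrost key, on top of the plinth. Origin: centre of its underside, 30 mm above the counter; its top is 50 mm above the counter.
- defrost_key_top (a point): centre of the flat top of the green round key with a white star (snowflake) sign; not part of this job; cap 42 mm in diameter, standing 14 mm above its housing when up, so its top is about 64 mm above the counter (56 mm when fully in). Moves with the key.
- defrost_key (a joint): how far the defrost key is pushed in, in m: 0 up, 0.008 fully in (stop). It sinks straight down against about 2.5 N of friction, has no spring, and stays where it is left. Its cap rides on a stiff cushion that gives about 1 mm per 4 N and springs back, so the cap goes down some 1 to 2 mm further while pressed on the stop. Starts up (0 to 0.001).
- shaker: loose white sugar shaker with a steel cap, 52 mm in diameter, 95 mm tall, standing on the counter beyond the console. Origin: centre of its underside.
- cup: loose blue mug, rim 74 mm in diameter, 65 mm tall, handle at its +y, standing on the robot side of the console. Origin: centre of its underside.
- plant: loose little plant in a white pot beyond the console, pot 60 mm across and 55 mm tall, about 95 mm with its leaves. Origin: centre of its underside.
Mind the look-alikes: they are no part of the job. Leave any orange look-alike of the cup alone. What is shaped like the plant but pink is not meant.

How it is judged:
By the outcome, as a careful person would: the job done as asked, in the order asked, and still so for the second after the job is handed in, with the robot touching nothing.
It also fails if it takes over 51 s, if anything falls off the work surface, if the arm or the gripper's body presses on something with over 40 N, if the wrist force passes 120 N, or if a joint passes its speed limit or range.

## Working session

There is one attempt and no reset: what is moved stays moved. The work goes in short steps, each a Python script; the robot and the scene stay as the last script left them, time stands still between calls to the robot, and variables do not carry over. Pictures are saved under pics/ and viewed, at most 10 in all, crops included, and the job is handed in when it is done.

```bash
mkdir -p pics
cat > h.py <<'E'
import numpy as np, cv2
from rig import *
def ray(cam,px,z):
    c=calibration(cam); f=192/np.tan(np.radians(c["vertical_fov"])/2)
    r,q=px; E=np.array(c["extrinsics"]); x,y=q-c["cx"],r-c["cy"]
    if cam=="wrist":
        n=np.hypot(x,y)+1e-9; t=n/f; d=np.array([x/n*np.sin(t),y/n*np.sin(t),np.cos(t)])
    else: d=np.array([x/f,y/f,1])
    o=-E[:3,:3].T@E[:3,3]; d=E[:3,:3].T@d
    return o+d*(z-o[2])/d[2]
E
python3 - <<'E'
from h import *
ims=[]
for c in("scene","top"):
    im=snapshot(c); ims.append(im)
    for k in("fan","heater","lamp","defrost"):
        m=mark_of(c,k+"_key_top")[:2]
        for a in m: print(c,k,a["conf"],np.round(a["pixel"],1),ray(c,a["pixel"],.064).round(4))
    for k in("cup","shaker","plant"):
        for a in mark_of(c,k)[:2]: print(c,k,a["conf"],np.round(a["pixel"],1),ray(c,a["pixel"],0).round(3))
cv2.imwrite("pics/a.png",ims[0]);cv2.imwrite("pics/b.png",ims[1])
s=sense();print(s["time"],s["ee_rot"],s["opening"],s["ft_force"],finger_overhang)
E
```

```text
scene heater 0.61 [188.9 264.9] [0.5764 0.0193 0.064 ]
scene lamp 0.59 [180.7 233.4] [ 0.5962 -0.0564  0.064 ]
scene defrost 0.49 [168.8 203.5] [ 0.6054 -0.1382  0.064 ]
scene cup 0.94 [174.3 305.4] [ 0.44   0.062 -0.   ]
scene cup 0.8 [178.6 370.2] [ 0.363  0.21  -0.   ]
scene shaker 0.87 [259.1 263.5] [0.704 0.095 0.   ]
scene plant 0.84 [221.3 132.2] [ 0.789 -0.223  0.   ]
scene plant 0.8 [224.4 186.7] [ 0.726 -0.107  0.   ]
top fan 0.77 [196.1 220.3] [0.5696 0.1075 0.064 ]
top fan 0.52 [137.7 302.2] [ 0.7154 -0.1037  0.064 ]
top heater 0.76 [186.5 248.6] [0.5928 0.0352 0.064 ]
top lamp 0.68 [185.3 284.9] [ 0.5942 -0.057   0.064 ]
top defrost 0.51 [181.7 313.7] [ 0.6021 -0.1303  0.064 ]
top cup 0.73 [274.7 186.8] [0.365 0.206 0.   ]
top shaker 0.74 [145.2 229.6] [0.711 0.087 0.   ]
top plant 0.76 [115.5 342.7] [ 0.787 -0.221  0.   ]
top plant 0.74 [139.7 302.9] [ 0.723 -0.111  0.   ]
0.8 [-3.10236701e+00 -4.93974686e-01  6.48743817e-06] 0.9991118957888208 [-0.6048921  -0.11804623  0.44895172] 0.014
```

View pics/a.png

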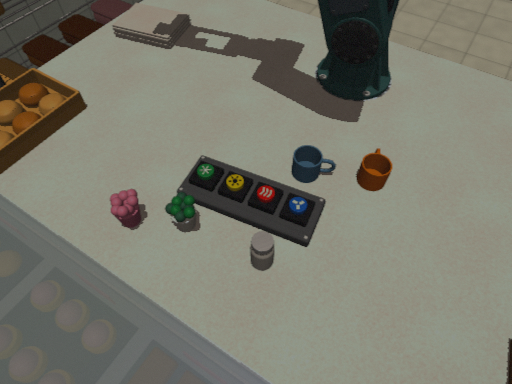

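View pics/b.png

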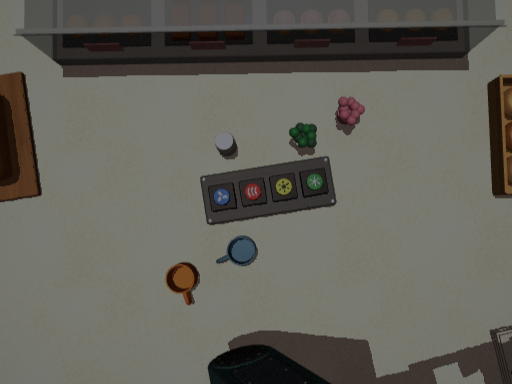

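The scene picture shows the row from left to right: green (172,205), yellow (182,235), red (193,266), blue (205,298). The top picture agrees: blue (197,222), red (191,253), yellow (186,284), green (181,315). The mug is near the robot, and the shaker and plant are beyond the row. I'll close the gripper and look from above the row.

Run:
```python
from h import *
from scipy.spatial.transform import Rotation as R
command_gripper(0.0,5)
rot=(R.from_euler('z',0.14)*R.from_euler('x',np.pi)).as_rotvec()
for p in([.585,.02,.25],):
    move_to(p,rot); pause(.3)
    im=snapshot("wrist"); cv2.imwrite("pics/c.png",im)
    for k in("fan","heater","lamp","defrost"):
        for a in mark_of("wrist",k+"_key_top")[:2]: print(k,a["conf"],np.round(a["pixel"],1),ray("wrist",a["pixel"],.064).round(4))
# colour centroids
hsv=cv2.cvtColor(im,cv2.COLOR_BGR2HSV)
for k,h in dict(fan=(100,125),lamp=(22,35),defrost=(45,85),heater=(0,8)).items():
    m=cv2.inRange(hsv,(h[0],120,60),(h[1],255,255))
    m=cv2.morphologyEx(m,cv2.MORPH_CLOSE,np.ones((9,9)))
    n,_,st,ce=cv2.connectedComponentsWithStats(m)
    for i in range(1,n):
        if st[i,4]>150: print(k,st[i],ray("wrist",ce[i][::-1],.064).round(4))
s=sense();print(s["time"],s["tcp_pos"],s["qpos"],s["opening"],s["ft_force"])
```

```text
fan 0.96 [177.5 179.7] [0.5715 0.1029 0.064 ]
fan 0.31 [172.6 185.9] [0.5783 0.096  0.064 ]
heater 0.66 [177.5 247.5] [0.5822 0.0242 0.064 ]
lamp 0.73 [176.7 318.1] [ 0.5949 -0.057   0.064 ]
defrost 0.73 [179. 380.] [ 0.6041 -0.136   0.064 ]
fan [164 161  34  35 931] [0.5708 0.1021 0.064 ]
lamp [299 160  35  36 983] [ 0.594  -0.0543  0.064 ]
defrost [ 354   51   53   56 2022] [ 0.7248 -0.1152  0.064 ]
defrost [364 162  30  33 771] [ 0.6045 -0.1335  0.064 ]
heater [ 230  159   37   37 1025] [0.5828 0.0236 0.064 ]
5.2167 [0.58499447 0.02000086 0.25002614] [-8.38293469e-02  3.26105241e-01  1.52563760e+00  3.65973150e-05
  1.28983598e+00  1.34695549e+00] 0.008836625410067623 [-0.42889201 -0.31377275  0.50961476]
```

View pics/c.png

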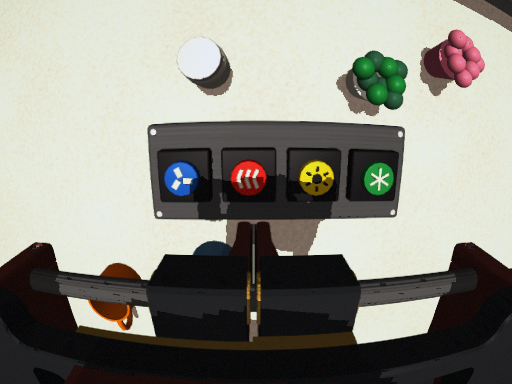

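The wrist view shows blue (178,180), red (178,248), yellow (178,317) and green (179,380) in a row, and the colour centroids match the network marks. I'll press blue first.

```bash
cat >> h.py <<'E'
def press(xy,F=6.5):
    up=[*xy,.064+.014+.03]
    movel(up,vel=.15); movel([*xy,.064+.014+.005],vel=.05); pause(.2)
    b=sense()["ft_force"][2]
    hit=movel([*xy,.052+.014],vel=.015,stop_force=F)
    s=sense(); print("hit",hit,"tip z",s["tcp_pos"][2]-.014,"dF",s["ft_force"][2]-b)
    movel(up,vel=.1); s=sense(); print(s["time"],s["ft_force"])
E
python3 - <<'E'
from h import *
movel([.571,.1025,.2]); press([.571,.1025])
E
```

```text
hit True tip z 0.054318465579220626 dF 7.622495480732292
9.1083 [ 0.02140178 -0.11773368 -0.5250477 ]
```

Run:
```python
from h import *
press([.5825,.0238]); press([.5943,-.0555])
movel([.585,.02,.25],vel=.2); pause(.3)
im=snapshot("wrist"); cv2.imwrite("pics/d.png",im)
for k in("fan","heater","lamp","defrost"):
    for a in mark_of("wrist",k+"_key_top")[:1]: print(k,a["conf"],np.round(a["pixel"],1))
print(sense()["time"])
```

```text
hit True tip z 0.05433594319615026 dF 7.595312123147935
12.1167 [-0.38472252 -0.83388943  0.19689633]
hit True tip z 0.054325446660726584 dF 7.241631634727642
15.125 [-0.18214443 -0.13842665 -0.46047873]
heater 0.87 [173.3 247.3]
lamp 0.63 [173.2 313.5]
defrost 0.8 [172.7 381.8]
16.6333
```

View pics/d.png

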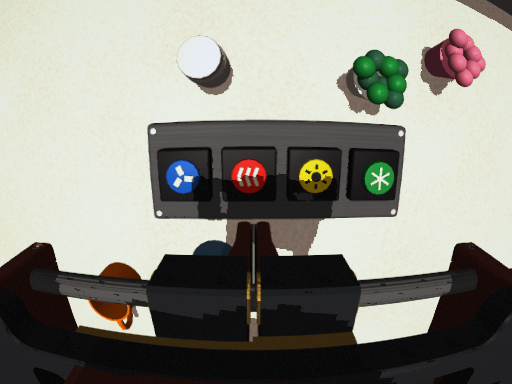

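The blue, red and yellow caps now sit lower: blue has moved to (177,183) and yellow to (176,316). Green is unchanged at (179,380), and nothing else has moved. All three presses ended at the same tip height, where the stop should be.

```bash
python3 -c "
from rig import *
print(hand_in())"
```

```text
the job is handed in; nothing more can be done
None
```

I pressed the blue fan, red heater and yellow lamp keys in that order, each down to its stop at about 7.5 N; green stayed up, nothing else moved, and the job was handed in at about 17 s.

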